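# Seasonings back on the tray by height

### The arm

A 6-joint arm with a two-finger parallel gripper is mounted at the origin on a cart in front of the work surface, level with it; the furniture and walls round the work are solid. World frame = base frame: x ahead of the robot, y to its left, z up, the work surface at z = 0. Lengths are in m, angles in rad, forces in N, time in s.
With the tool pointing down it reaches from about 0.35 to 0.85 m from the base axis. Payload 8.1 kg.
Tool frame: the origin (TCP) lies between the finger pads; the fingertips stand 14 mm ahead of it and the grasp point (between the pads) lies 5 mm behind it; z points along the fingers, y is the line along which they close (so a half turn about z gives the same grasp; the last joint's range is limited). The gripper opens to 93 mm and grips with 3 to 60 N. Pads are 15 mm wide; open, the fingers measure 128 mm over their backs; the gripper's body (75 mm by 188 mm) begins 65 mm behind the grasp point.
Start: joints at [-1.353, 0.13, 1.488, -0, 1.523, -0.085], TCP at [0.179, -0.573, 0.233] pointing down, gripper open.
Joint ranges: [-2.96, 2.96], [-0.89, 2.26], [0.02, 2.5], [-1.34, 4.48], [0, 2.73], [-2.66, 2.66]. Speed limits (rad/s): [2.39, 2.39, 2.79, 3.14, 3.14, 3.14].

### API

Orientations are given as a rotation vector (axis times angle).
In Python, from plant import robot gives the robot as it stands.
- The arm moves only by the tool arm_command, never from a script. Its argument "targets" is a list of rows, each an object of numbers: "x", "y", "z": the shift along the world's x, y, z in units of 500 mm (1.0 is 500 mm); "rx", "ry", "rz": the turn, a rotation vector about the world's x, y, z in units of 2 rad (1.0 is 2 rad); "claw": the closure in counts, from 0 (fully open) to 255 (shut). In form: [{"x": .., "y": .., "z": .., "rx": .., "ry": .., "rz": .., "claw": ..}, ...]. A call has 1 to 10 rows; each row is the pose to reach, as a shift and turn from the pose commanded when the call began; what a row does not reach only later rows make up. A row lasts 1/12 s, in which the tool goes at most 41.7 mm and 7.16 degrees, less where a joint would pass 70% of its speed; a pose out of reach is approached as far as the arm can. A call with a number of a shift or a turn outside -1 to 1 is refused whole. A call with a gripper value outside its range is refused whole. The fingers move at their own pace and stop on an object; "squeeze" is the grip in N (left out, the last holds). Time passes only in rows, so rows that repeat a pose let the fingers close. It gives the time, the measured TCP pose, the force, the opening and the grip force at its end, in the units of the state.
- robot.read_state(): the state, without advancing time (a new reading comes with each control period).
- robot.read_camera(name): name is "scene" or "top" or "wrist"; returns (picture, depth): 480x640x3 uint8, red, green, blue; 480x640 float32, m along the optical axis (not along the pixel's ray), 0 where there is no reading.
- robot.get_calibration(name): a dict with "intrinsics" (3x3 intrinsics, pixels), "dist" ([k1, k2, p1, p2, k3] as OpenCV has them; the pictures are not rectified), "origin" and "orientation" of the camera in the world. Camera axes: x right, y up, looking along -z (the intrinsics and any distortion apply to the point x, -y, -z); pixel columns grow to the right and rows downward; lengths in m; the calibration is good to about 2 mm. A picture is of the moment at which its call begins: read the wrist's pose just before it. get_calibration takes no time and is no camera call; for the wrist camera it gives the pose at the moment of the call.
- robot.close_job(): hands the job in; it is judged then, once.
The state is a dict: "t": time; "q": joint angles; "dq": joint speeds; "joint_torque": joint torques, N m; "tool_pos": TCP position; "orientation": TCP orientation; "force": force on the tool from outside, world axes, zero at the start; "wrist_torque": the same for the moment, N m; "opening": finger opening in m; "gripper_force": force on a finger pad.
Only numpy, scipy, OpenCV 4.12 (cv2) and the standard library are available. Lean on these libraries where they do the work, as an engineer would, in place of code of your own. Each camera call takes 0.05 s, during which the arm holds its last target. There are 200 camera calls.

### The job

Put the white bottle, the black-capped spice jar, the salt shaker and the tin back on the tray, each standing upright in the middle of its own cork disc, lined up by height with the tallest next to the tray's red end bar and the shortest at the other end. Leave the red-capped jar standing where it is.

Things in the scene. Friction and masses are not known exactly. Their poses are not given: they have to be found in the camera images.
- white_bottle_mid (a point): plain white moulded plastic bottle with a white screw cap, 52 mm wide both ways (rounded square), 150 mm high (the tallest). This point lies on its axis, half-way up; z points up along the axis (75 mm above its foot); x and y are square to its flat sides. The body reaches up to 125 mm; above it is the cap, 38 mm across.
- spice_jar_mid (a point): small spice jar with a black cap and a green label, 45 mm wide, 105 mm high (second). This point lies on its axis, half-way up; z points up along the axis (52 mm above its foot). The sides are straight; the cap, 45 mm across, begins 84 mm up.
- food_tin_mid (a point): short metal food tin with a green label, round, 57 mm in diameter, 72 mm high (the shortest). This point lies on its axis, half-way up; z points up along the axis (36 mm above its foot).
- salt_shaker_mid (a point): salt shaker of clear glass with a grey domed cap, round, 44 mm in diameter, 90 mm high (third). This point lies on its axis, half-way up; z points up along the axis (45 mm above its foot). The body reaches up to 70 mm; the cap above it is 34 mm across.
- red_cap_jar_mid (a point): spice jar with a red cap, 47 mm wide, 97 mm high; a bystander that stands loose among the others and is to be left where it is. This point lies on its axis, half-way up; z points up along the axis (48 mm above its foot).
- red_end: red plastic end bar, 80 x 10 x 26 mm, fixed across one end of the tray (either end; a white bar of the same shape is at the other end), 55 mm beyond the nearest disc's centre. Origin at the centre of its underside, on the tray.
- disc_1: cork disc, 76 mm in diameter, 3 mm thick, fixed on a dark wooden tray (110 x 405 mm, 6 mm thick, with a lip 11 mm high along both long sides) that lies still on the worktop; one of four in a straight row, 88 mm apart between centres; an end disc, the one at the robot's left. Origin at the centre of its underside; its top is 3 mm higher, 9 mm above the worktop. x is horizontal, across the row; y is along the row.
- disc_2: cork disc, 76 mm in diameter, 3 mm thick, fixed on a dark wooden tray (110 x 405 mm, 6 mm thick, with a lip 11 mm high along both long sides) that lies still on the worktop; one of four in a straight row, 88 mm apart between centres; second from the robot's left. Origin at the centre of its underside; its top is 3 mm higher, 9 mm above the worktop. x is horizontal, across the row; y is along the row.
- disc_3: cork disc, 76 mm in diameter, 3 mm thick, fixed on a dark wooden tray (110 x 405 mm, 6 mm thick, with a lip 11 mm high along both long sides) that lies still on the worktop; one of four in a straight row, 88 mm apart between centres; third from the robot's left. Origin at the centre of its underside; its top is 3 mm higher, 9 mm above the worktop. x is horizontal, across the row; y is along the row.
- disc_4: cork disc, 76 mm in diameter, 3 mm thick, fixed on a dark wooden tray (110 x 405 mm, 6 mm thick, with a lip 11 mm high along both long sides) that lies still on the worktop; one of four in a straight row, 88 mm apart between centres; an end disc, the one at the robot's right. Origin at the centre of its underside; its top is 3 mm higher, 9 mm above the worktop. x is horizontal, across the row; y is along the row.
Things that resemble listed ones, but are neither listed nor needed, are in the scene too. Leave any blue or purple look-alike of the part that bears salt_shaker_mid alone.

How it is judged:
At the end, for the whole second after the job is handed in: From the red end on: bottle, black-capped jar, salt shaker, tin, each within 13 mm of its disc's centre, standing on it (height within 6 mm), upright within 0.12 rad and still there after a second; the red-capped jar upright (0.12 rad) within 30 mm of its start (((horizontal distance between red_end and disc_1 below 0.1 m and horizontal distance between white_bottle_mid and disc_1 below 0.013 m and horizontal distance between spice_jar_mid and disc_2 below 0.013 m and horizontal distance between salt_shaker_mid and disc_3 below 0.013 m and horizontal distance between food_tin_mid and disc_4 below 0.013 m) or (horizontal distance between red_end and disc_4 below 0.1 m and horizontal distance between white_bottle_mid and disc_4 below 0.013 m and horizontal distance between spice_jar_mid and disc_3 below 0.013 m and horizontal distance between salt_shaker_mid and disc_2 below 0.013 m and horizontal distance between food_tin_mid and disc_1 below 0.013 m)) and angle between each of white_bottle_mid, spice_jar_mid, salt_shaker_mid, food_tin_mid, red_cap_jar_mid's own z axis and vertical below 0.12 rad and height (world z) of white_bottle_mid between 0.078 and 0.09 m and height (world z) of spice_jar_mid between 0.0555 and 0.0675 m and height (world z) of salt_shaker_mid between 0.048 and 0.06 m and height (world z) of food_tin_mid between 0.039 and 0.051 m and distance of red_cap_jar_mid from where it was at the start of the episode below 0.03 m); the robot touches nothing.
It fails at once if the red-capped jar is knocked over or moved away by more than 30 mm (distance of red_cap_jar_mid from where it was at the start of the episode above 0.03 m or angle between red_cap_jar_mid's own z axis and vertical above 0.4 rad).
It also fails if it takes over 112 s, if anything falls off the work surface, if the arm or the gripper's body presses on something with over 40 N, if the wrist force passes 120 N, or if a joint passes its speed limit or range.

## Working session

There is one attempt and no reset: what is moved stays moved. The work goes in short steps, Python scripts to look and compute and a tool call to move; the robot and the scene stay as the last step left them, time stands still between calls to the robot, and variables do not carry over. Pictures are saved under pics/ and viewed, at most 14 in all, crops included, and the job is handed in when it is done.

Besides the shell and the picture viewer there is one more tool, called after ">>>" in YAML: its name, and indented under it one key for each argument. arm_command: Moves the arm, as the interface text tells. Shifts and turns lie within -1 to 1; 1 stands for 500 mm of shift or 2 rad of turn. Its arguments: {"type":"object","properties":{"targets":{"type":"array","items":{"type":"object","properties":{"x":{"type":"number","minimum":-1,"maximum":1},"y":{"type":"number","minimum":-1,"maximum":1},"z":{"type":"number","minimum":-1,"maximum":1},"rx":{"type":"number","minimum":-1,"maximum":1},"ry":{"type":"number","minimum":-1,"maximum":1},"rz":{"type":"number","minimum":-1,"maximum":1},"claw":{"type":"number"}}}},"squeeze":{"type":"number"}},"required":["targets"]}

```bash
ls; mkdir -p pics; cat > h.py <<'E'
import numpy as np,cv2
from scipy.spatial.transform import Rotation as R
from plant import robot
def cal(n):
    c=robot.get_calibration(n);o=np.array(c["orientation"],float)
    M=o if o.shape==(3,3) else R.from_rotvec(o).as_matrix()
    return np.array(c["intrinsics"]),np.array(c["dist"],float),np.array(c["origin"]),M
def ray(n,px,C=None):
    K,d,o,M=C or cal(n)
    u=cv2.undistortPoints(np.array(px,float).reshape(-1,1,2),K,d).reshape(-1,2)
    return o,(M@np.c_[u[:,0],-u[:,1],-np.ones(len(u))].T).T
def plane(n,px,z,C=None):
    o,r=ray(n,px,C);return o+r*((z-o[2])/r[:,2])[:,None]
def depthpts(n,px,dep,C=None):
    o,r=ray(n,px,C);px=np.array(px,int).reshape(-1,2)
    return o+r*dep[px[:,1],px[:,0]][:,None]
E
python3 - <<'E'
from h import *
for n in("scene","top"):
    p,d=robot.read_camera(n);cv2.imwrite(f"pics/{n}0.png",p[...,::-1]);np.savez(f"{n}0.npz",p=p,d=d)
    c=robot.get_calibration(n);print(n,c)
s=robot.read_state();print(s)
E
```

```text
pics
scene {'intrinsics': array([[478.81424865,   0.        , 314.03811567],
       [  0.        , 478.81424865, 244.42792536],
       [  0.        ,   0.        ,   1.        ]]), 'dist': array([0.03514469, 0.        , 0.        , 0.        , 0.        ]), 'origin': array([0.60888627, 0.55769595, 0.95187088]), 'orientation': array([0.08018755, 0.83057391, 2.8803974 ])}
top {'intrinsics': array([[497.41696277,   0.        , 322.24898064],
       [  0.        , 497.41696277, 243.04860268],
       [  0.        ,   0.        ,   1.        ]]), 'dist': array([-0.02251251,  0.        ,  0.        ,  0.        ,  0.        ]), 'origin': array([0.3387374 , 0.02944774, 1.2265234 ]), 'orientation': array([ 0.12486069, -0.10161741, -1.57674717])}
{'t': 0.1, 'q': array([-1.35337675e+00,  1.31087933e-01,  1.48914670e+00, -5.13468368e-05,
        1.52299259e+00, -8.54000280e-02]), 'dq': array([ 0.00058725, -0.00253694, -0.00303077,  0.00094977,  0.00047655,
        0.00181513]), 'joint_torque': array([ 2.39445042e-03, -5.61338854e+01, -4.93097234e+01,  7.70280906e-02,
        2.91183213e-02, -6.13589350e-05]), 'tool_pos': array([ 0.17882724, -0.57222854,  0.23170396]), 'orientation': array([-3.10404140e+00, -4.73610944e-01,  2.49617295e-04]), 'force': array([-0.43933526, -0.16101575,  0.42325805]), 'wrist_torque': array([-0.04037371,  0.01026001, -0.0116454 ]), 'gripper_force': 0.0, 'opening': 0.09311684856042347}
```

View pics/top0.png

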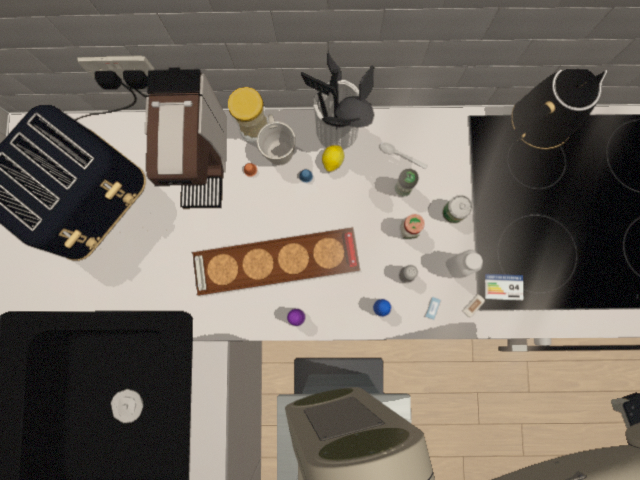

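View pics/scene0.png

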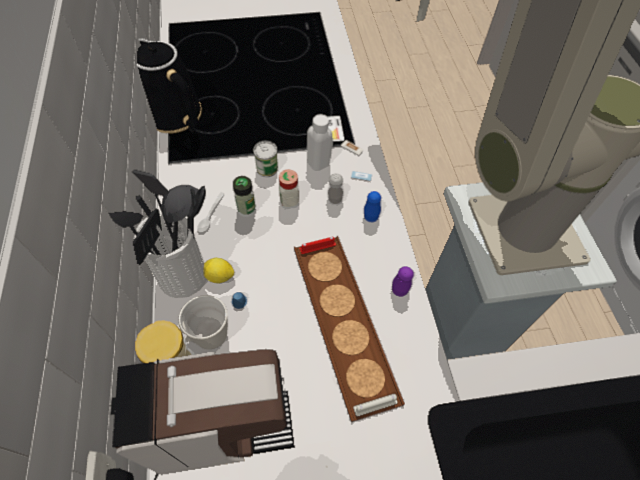

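The things that could be confused, with their pixels in the top view:
- **Salt shaker candidates:** grey cap at (409,273), blue look-alike at (382,307), purple look-alike at (296,317). I choose the grey one.
- **Jars:** black/green cap at (408,180), red cap at (412,226), which is the bystander.
- **Other two:** tin at (458,208), white bottle at (467,263).

The red bar is at (351,249), the robot's right end, so the bottle goes on disc_4, the jar on disc_3, the salt on disc_2 and the tin on disc_1.

```bash
python3 - <<'E'
from h import *
a=np.load("top0.npz");p,d=a["p"],a["d"];C=cal("top")
b=np.load("scene0.npz");Cs=cal("scene")
def cloud(n,dd,C):
    v,u=np.mgrid[0:480,0:640];return depthpts(n,np.c_[u.ravel(),v.ravel()],dd,C)
P=cloud("top",d,C);S=cloud("scene",b["d"],Cs);ok=(d.ravel()>0)
G={"bottle":(467,263,.15),"spice":(408,180,.105),"tin":(458,208,.072),"salt":(409,273,.09),"red":(412,226,.097),"blue":(382,307,.09),"purple":(296,317,.09)}
for k,(u,v,h) in G.items():
    g=plane("top",[u,v],h,C)[0]
    out=[]
    for Q in(P,S):
        near=(np.hypot(Q[:,0]-g[0],Q[:,1]-g[1])<.04)&(Q[:,2]>.02)&(Q[:,2]<.2)
        if near.sum()<10: continue
        zt=np.percentile(Q[near,2],97)
        t=Q[near&(Q[:,2]>zt-.006)]
        (cx,cy),(w,l),an=cv2.minAreaRect((t[:,:2]*1000).astype(np.float32))
        out.append((np.round([zt*1000,cx,cy,w,l,an]),np.round(t[:,:2].mean(0)*1000),len(t)))
    print(k,np.round(g*1000));[print("   ",o) for o in out]
# discs
hsv=cv2.cvtColor(p,cv2.COLOR_RGB2HSV)
m=cv2.inRange(hsv,(8,60,120),(25,200,255));m[:225]=0;m[300:]=0;m[:,:195]=0;m[:,360:]=0
m=cv2.morphologyEx(m,cv2.MORPH_OPEN,np.ones((5,5)))
cs,_=cv2.findContours(m,cv2.RETR_EXTERNAL,cv2.CHAIN_APPROX_NONE)
for c in cs:
    if cv2.contourArea(c)>300:
        W=plane("top",c.reshape(-1,2),.009,C);(x,y),r=cv2.minEnclosingCircle((W[:,:2]*1000).astype(np.float32))
        print("disc",x,y,r,np.mean(W,0))
hs=cv2.cvtColor(b["p"],cv2.COLOR_RGB2HSV)
m=cv2.inRange(hs,(8,60,120),(25,200,255));m[:240]=0;m[:,:290]=0;m[405:]=0;m[:,400:]=0
m=cv2.morphologyEx(m,cv2.MORPH_OPEN,np.ones((5,5)))
cs,_=cv2.findContours(m,cv2.RETR_EXTERNAL,cv2.CHAIN_APPROX_NONE)
for c in cs:
    if cv2.contourArea(c)>300:
        W=plane("scene",c.reshape(-1,2),.009,Cs);(x,y),r=cv2.minEnclosingCircle((W[:,:2]*1000).astype(np.float32))
        print("sdisc",x,y,r)
# crop
cr=np.hstack([cv2.resize(p[150:330,280:490],(400,343),interpolation=2),cv2.resize(b["p"][100:230,220:390],(400,306),interpolation=2)[:306] if 0 else cv2.resize(b["p"][95:235,220:385],(400,343),interpolation=2)])
cv2.imwrite("pics/crop1.png",cr[...,::-1])
E
```

```text
bottle [ 448. -269.  150.]
    (array([ 153.,  454., -282.,   38.,   33.,   90.]), array([ 453., -281.]), 210)
    (array([ 150.,  455., -281.,   37.,   36.,   69.]), array([ 455., -280.]), 157)
spice [ 647. -154.  105.]
    (array([ 110.,  653., -157.,   42.,   41.,   87.]), array([ 653., -157.]), 247)
    (array([ 107.,  657., -156.,   43.,   43.,   19.]), array([ 657., -154.]), 239)
tin [ 587. -276.   72.]
    (array([  75.,  591., -281.,   55.,   53.,   24.]), array([ 591., -282.]), 319)
    (array([  73.,  595., -280.,   60.,   54.,   84.]), array([ 595., -281.]), 279)
salt [ 433. -152.   90.]
    (array([  92.,  434., -157.,   27.,   25.,   75.]), array([ 435., -157.]), 95)
    (array([  89.,  437., -155.,   25.,   27.,   32.]), array([ 437., -153.]), 92)
red [ 540. -161.   97.]
    (array([ 102.,  546., -167.,   44.,   42.,   90.]), array([ 546., -167.]), 270)
    (array([ 100.,  548., -166.,   44.,   46.,   55.]), array([ 548., -165.]), 242)
blue [356. -89.  90.]
    (array([ 92., 356., -94.,  26.,  24.,  53.]), array([358., -93.]), 86)
    (array([ 89., 359., -91.,  29.,  24.,   4.]), array([359., -90.]), 93)
purple [335. 106.  90.]
    (array([ 93., 335., 112.,  25.,  22.,  90.]), array([335., 112.]), 90)
    (array([ 90., 338., 113.,  26.,  27.,  45.]), array([338., 113.]), 116)
disc 452.0162048339844 292.8991394042969 41.784461975097656 [0.45246213 0.29386688 0.009     ]
disc 462.8326721191406 206.66015625 42.89665603637695 [0.46477821 0.20757702 0.009     ]
disc 478.7279052734375 119.33177185058594 40.6712646484375 [0.47911833 0.11984746 0.009     ]
disc 480.5701904296875 19.546592712402344 57.22801971435547 [0.48369495 0.02100244 0.009     ]
sdisc 453.9243469238281 293.0875549316406 40.114723205566406
sdisc 466.88958740234375 206.87905883789062 41.30556869506836
sdisc 480.6984558105469 116.98969268798828 40.78578186035156
sdisc 493.16912841796875 31.080673217773438 39.6206169128418
```

View pics/crop1.png

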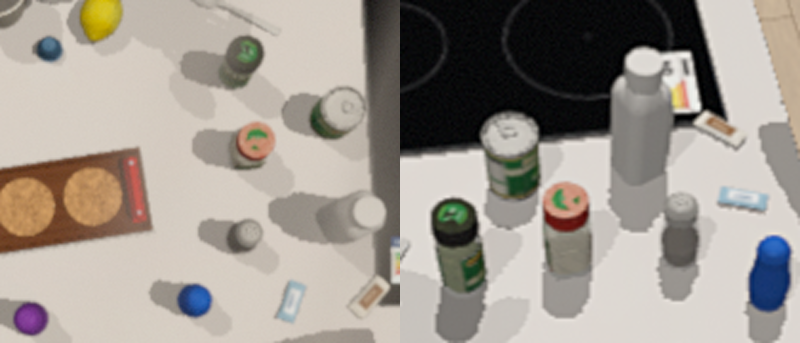

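Crop check: the grey-domed shaker (crop 247,235), the black-capped jar, the tin and the white bottle all match their descriptions, and all stand upright. The red-capped jar is the bystander. Next I need the bottle's yaw.

```bash
python3 - <<'E'
from h import *
for n,z0,z1 in(("scene",.03,.11),("top",.03,.11)):
    a=np.load(n+"0.npz");C=cal(n);v,u=np.mgrid[0:480,0:640]
    Q=depthpts(n,np.c_[u.ravel(),v.ravel()],a["d"],C)*1000
    m=(np.hypot(Q[:,0]-454.5,Q[:,1]+281)<45)&(Q[:,2]>30)&(Q[:,2]<112)
    X=Q[m][:,:2]-[454.5,-281];print(n,len(X),X.min(0).round(),X.max(0).round())
    if n=="scene":
        h={}
        ang=np.degrees(np.arctan2(X[:,1],X[:,0]));r=np.hypot(*X.T)
        for b in range(-180,180,12):
            k=(ang>=b)&(ang<b+12)
            if k.sum()>3: print(b+6,k.sum(),np.median(r[k]).round(1))
E
```

```text
scene 588 [-31. -10.] [33. 31.]
-18 6 33.1
-6 34 30.4
6 33 28.4
18 34 26.0
30 31 26.2
42 31 27.1
54 51 28.4
66 56 28.8
78 50 27.4
90 45 24.9
102 38 23.7
114 35 23.1
126 37 23.2
138 39 24.6
150 39 26.6
162 11 28.2
174 16 29.5
top 217 [-30. -30.] [27. 26.]
```

>>> arm_command:
  targets:
    - {"x":0.05,"y":0.05,"z":0,"rz":0.05}
    - {"x":0.1,"y":0.1,"z":0,"rz":0.1}
    - {"x":0.15,"y":0.15,"z":0,"rz":0.15}
    - {"x":0.2,"y":0.2,"z":0,"rz":0.2}
    - {"x":0.25,"y":0.25,"z":0,"rz":0.25}
    - {"x":0.28,"y":0.28,"z":0,"rz":0.3}
    - {"x":0.3,"y":0.3,"z":0,"rz":0.35}
    - {"x":0.3,"y":0.3,"z":0,"rz":0.4}
    - {"x":0.3,"y":0.3,"z":0,"rz":0.42}
    - {"x":0.3,"y":0.3,"z":0,"rz":0.42}
  squeeze: 20

```text
schema error: expected keys x, y, z, rx, ry, rz, claw
```

>>> arm_command:
  targets:
    - {"x":0.05,"y":0.05,"z":0,"rz":0.05}
    - {"x":0.1,"y":0.1,"z":0,"rz":0.1}
    - {"x":0.15,"y":0.15,"z":0,"rz":0.15}
    - {"x":0.2,"y":0.2,"z":0,"rz":0.2}
    - {"x":0.25,"y":0.25,"z":-0.01,"rz":0.25}
    - {"x":0.251,"y":0.28,"z":-0.02,"rz":0.3}
    - {"x":0.251,"y":0.283,"z":-0.03,"rz":0.35}
    - {"x":0.251,"y":0.283,"z":-0.03,"rz":0.4}
    - {"x":0.251,"y":0.283,"z":-0.03,"rz":0.415}
    - {"x":0.251,"y":0.283,"z":-0.03,"rz":0.415}

```text
schema error: expected keys x, y, z, rx, ry, rz, claw
```

All keys are needed in every row.

>>> arm_command:
  targets:
    - {"x":0.05,"y":0.05,"z":0,"rx":0,"ry":0,"rz":0.05,"claw":0}
    - {"x":0.1,"y":0.1,"z":0,"rx":0,"ry":0,"rz":0.1,"claw":0}
    - {"x":0.15,"y":0.15,"z":0,"rx":0,"ry":0,"rz":0.15,"claw":0}
    - {"x":0.2,"y":0.2,"z":0,"rx":0,"ry":0,"rz":0.2,"claw":0}
    - {"x":0.25,"y":0.25,"z":0,"rx":0,"ry":0,"rz":0.25,"claw":0}
    - {"x":0.28,"y":0.28,"z":0,"rx":0,"ry":0,"rz":0.3,"claw":0}
    - {"x":0.3,"y":0.3,"z":0,"rx":0,"ry":0,"rz":0.35,"claw":0}
    - {"x":0.3,"y":0.3,"z":0,"rx":0,"ry":0,"rz":0.4,"claw":0}
    - {"x":0.3,"y":0.3,"z":0,"rx":0,"ry":0,"rz":0.42,"claw":0}
    - {"x":0.3,"y":0.3,"z":0,"rx":0,"ry":0,"rz":0.42,"claw":0}
  squeeze: 20

```text
t: 0.93
tool_pos: [0.3292, -0.4221, 0.2322]
orientation: [-2.639, -1.702, 0.0]
force: [0.2, -0.5, 0.0]
opening: 0.0929
gripper_force: 0.0
```

>>> arm_command:
  targets:
    - {"x":0.05,"y":0.05,"z":0,"rx":0,"ry":0,"rz":0.05,"claw":0}
    - {"x":0.1,"y":0.1,"z":0,"rx":0,"ry":0,"rz":0.1,"claw":0}
    - {"x":0.15,"y":0.15,"z":0,"rx":0,"ry":0,"rz":0.15,"claw":0}
    - {"x":0.2,"y":0.2,"z":0,"rx":0,"ry":0,"rz":0.2,"claw":0}
    - {"x":0.25,"y":0.25,"z":-0.01,"rx":0,"ry":0,"rz":0.25,"claw":0}
    - {"x":0.251,"y":0.28,"z":-0.02,"rx":0,"ry":0,"rz":0.3,"claw":0}
    - {"x":0.251,"y":0.283,"z":-0.03,"rx":0,"ry":0,"rz":0.35,"claw":0}
    - {"x":0.251,"y":0.283,"z":-0.03,"rx":0,"ry":0,"rz":0.4,"claw":0}
    - {"x":0.251,"y":0.283,"z":-0.03,"rx":0,"ry":0,"rz":0.415,"claw":0}
    - {"x":0.251,"y":0.283,"z":-0.03,"rx":0,"ry":0,"rz":0.415,"claw":0}

```text
t: 1.77
tool_pos: [0.4542, -0.281, 0.2171]
orientation: [-1.733, -2.619, -0.0]
force: [-0.1, 0.5, 0.0]
opening: 0.0931
gripper_force: 0.0
```

```bash
python3 - <<'E'
from h import *
p,d=robot.read_camera("wrist");cv2.imwrite("pics/w1.png",p[...,::-1]);C=cal("wrist");print(C[2],C[3].round(2))
v,u=np.mgrid[0:480,0:640]
Q=depthpts("wrist",np.c_[u.ravel(),v.ravel()],d,C)*1000
ok=d.ravel()>0.03
for lo,hi in((112,124),(140,153)):
    t=Q[ok&(Q[:,2]>lo)&(Q[:,2]<hi)&(np.hypot(Q[:,0]-454,Q[:,1]+281)<50)]
    if len(t)>20: print(lo,len(t),cv2.minAreaRect(t[:,:2].astype(np.float32)))
E
```

```text
[ 0.42959525 -0.22143925  0.36949101] [[ 0.92 -0.38 -0.09]
 [ 0.39  0.89  0.22]
 [-0.   -0.24  0.97]]
112 1494 ((455.4622802734375, -282.7438049316406), (50.33155822753906, 47.927249908447266), 23.433006286621094)
140 2945 ((454.8125, -283.335693359375), (36.973819732666016, 37.50226974487305), 23.596174240112305)
```

View pics/w1.png

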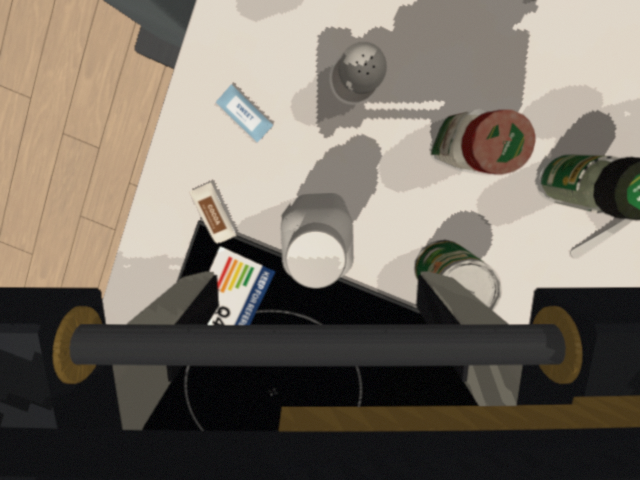

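The wrist view shows the bottle cap at (315,258), centred between the fingers, with yaw 23° confirmed. Next I descend and grip.

>>> arm_command:
  targets:
    - {"x":0,"y":-0.003,"z":-0.04,"rx":0,"ry":0,"rz":0,"claw":0}
    - {"x":0.001,"y":-0.003,"z":-0.1,"rx":0,"ry":0,"rz":0,"claw":0}
    - {"x":0.001,"y":-0.003,"z":-0.16,"rx":0,"ry":0,"rz":0,"claw":0}
    - {"x":0.001,"y":-0.003,"z":-0.21,"rx":0,"ry":0,"rz":0,"claw":0}
    - {"x":0.001,"y":-0.003,"z":-0.24,"rx":0,"ry":0,"rz":0,"claw":0}
    - {"x":0.001,"y":-0.003,"z":-0.24,"rx":0,"ry":0,"rz":0,"claw":60}
    - {"x":0.001,"y":-0.003,"z":-0.24,"rx":0,"ry":0,"rz":0,"claw":90}
    - {"x":0.001,"y":-0.003,"z":-0.24,"rx":0,"ry":0,"rz":0,"claw":120}
    - {"x":0.001,"y":-0.003,"z":-0.24,"rx":0,"ry":0,"rz":0,"claw":150}
    - {"x":0.001,"y":-0.003,"z":-0.24,"rx":0,"ry":0,"rz":0,"claw":150}
  squeeze: 20

```text
t: 2.65
tool_pos: [0.4559, -0.2835, 0.0995]
orientation: [1.732, 2.617, -0.0]
force: [-0.3, -0.6, 0.2]
opening: 0.0642
gripper_force: 0.0
```

>>> arm_command:
  targets:
    - {"x":0,"y":0,"z":0,"rx":0,"ry":0,"rz":0,"claw":200}
    - {"x":0,"y":0,"z":0,"rx":0,"ry":0,"rz":0,"claw":200}
    - {"x":0,"y":0,"z":0,"rx":0,"ry":0,"rz":0,"claw":200}
    - {"x":0,"y":0,"z":0,"rx":0,"ry":0,"rz":0,"claw":200}

```text
t: 2.98
tool_pos: [0.4554, -0.283, 0.0985]
orientation: [1.733, 2.619, 0.0]
force: [-0.2, 0.3, 5.4]
opening: 0.0507
gripper_force: 19.8
```

>>> arm_command:
  targets:
    - {"x":0,"y":0,"z":0.03,"rx":0,"ry":0,"rz":0,"claw":200}
    - {"x":0,"y":0,"z":0.08,"rx":0,"ry":0,"rz":0,"claw":200}
    - {"x":0,"y":0,"z":0.14,"rx":0,"ry":0,"rz":0,"claw":200}
    - {"x":0,"y":0,"z":0.2,"rx":0,"ry":0,"rz":0,"claw":200}
    - {"x":0,"y":0,"z":0.24,"rx":0,"ry":0,"rz":0,"claw":200}
    - {"x":0,"y":0.03,"z":0.25,"rx":0,"ry":0,"rz":0,"claw":200}
    - {"x":0.01,"y":0.08,"z":0.25,"rx":0,"ry":0,"rz":0,"claw":200}
    - {"x":0.02,"y":0.14,"z":0.25,"rx":0,"ry":0,"rz":0,"claw":200}
    - {"x":0.03,"y":0.2,"z":0.25,"rx":0,"ry":0,"rz":0,"claw":200}
    - {"x":0.03,"y":0.24,"z":0.25,"rx":0,"ry":0,"rz":0,"claw":200}

```text
t: 3.82
tool_pos: [0.4694, -0.1594, 0.2208]
orientation: [-1.731, -2.618, -0.001]
force: [0.5, -0.3, -3.3]
opening: 0.0513
gripper_force: 19.8
```

>>> arm_command:
  targets:
    - {"x":0,"y":0.05,"z":0,"rx":0,"ry":0,"rz":0,"claw":200}
    - {"x":0.01,"y":0.11,"z":0,"rx":0,"ry":0,"rz":0,"claw":200}
    - {"x":0.02,"y":0.18,"z":0,"rx":0,"ry":0,"rz":0,"claw":200}
    - {"x":0.03,"y":0.25,"z":0,"rx":0,"ry":0,"rz":0,"claw":200}
    - {"x":0.04,"y":0.31,"z":0,"rx":0,"ry":0,"rz":0,"claw":200}
    - {"x":0.044,"y":0.36,"z":0,"rx":0,"ry":0,"rz":0,"claw":200}
    - {"x":0.044,"y":0.389,"z":0,"rx":0,"ry":0,"rz":0,"claw":200}
    - {"x":0.044,"y":0.389,"z":0,"rx":0,"ry":0,"rz":0,"claw":200}
    - {"x":0.044,"y":0.389,"z":0,"rx":0,"ry":0,"rz":0,"claw":200}

```text
t: 4.57
tool_pos: [0.4908, 0.0328, 0.2211]
orientation: [-1.729, -2.62, 0.002]
force: [0.0, 0.4, -3.5]
opening: 0.0511
gripper_force: 19.8
```

>>> arm_command:
  targets:
    - {"x":0.001,"y":0,"z":-0.04,"rx":0,"ry":0,"rz":0,"claw":200}
    - {"x":0.001,"y":0,"z":-0.1,"rx":0,"ry":0,"rz":0,"claw":200}
    - {"x":0.001,"y":0,"z":-0.15,"rx":0,"ry":0,"rz":0,"claw":200}
    - {"x":0.001,"y":0,"z":-0.19,"rx":0,"ry":0,"rz":0,"claw":200}
    - {"x":0.001,"y":0,"z":-0.21,"rx":0,"ry":0,"rz":0,"claw":200}
    - {"x":0.001,"y":0,"z":-0.22,"rx":0,"ry":0,"rz":0,"claw":200}
    - {"x":0.001,"y":0,"z":-0.226,"rx":0,"ry":0,"rz":0,"claw":200}
    - {"x":0.001,"y":0,"z":-0.23,"rx":0,"ry":0,"rz":0,"claw":200}
    - {"x":0.001,"y":0,"z":-0.23,"rx":0,"ry":0,"rz":0,"claw":200}

```text
t: 5.32
tool_pos: [0.4932, 0.0316, 0.1085]
orientation: [1.733, 2.619, 0.001]
force: [-0.0, 0.3, -3.3]
opening: 0.0509
gripper_force: 19.8
```

>>> arm_command:
  targets:
    - {"x":0,"y":0,"z":-0.002,"rx":0,"ry":0,"rz":0,"claw":200}
    - {"x":0,"y":0,"z":-0.003,"rx":0,"ry":0,"rz":0,"claw":200}
    - {"x":0,"y":0,"z":-0.003,"rx":0,"ry":0,"rz":0,"claw":200}

```text
t: 5.57
tool_pos: [0.4934, 0.0318, 0.1075]
orientation: [1.732, 2.619, 0.002]
force: [-1.0, -0.5, 3.8]
opening: 0.0508
gripper_force: 19.8
```

>>> arm_command:
  targets:
    - {"x":0,"y":0,"z":0,"rx":0,"ry":0,"rz":0,"claw":60}
    - {"x":0,"y":0,"z":0,"rx":0,"ry":0,"rz":0,"claw":0}
    - {"x":0,"y":0,"z":0,"rx":0,"ry":0,"rz":0,"claw":0}
    - {"x":0,"y":0,"z":0,"rx":0,"ry":0,"rz":0,"claw":0}
    - {"x":0,"y":0,"z":0.03,"rx":0,"ry":0,"rz":0,"claw":0}
    - {"x":0,"y":0,"z":0.09,"rx":0,"ry":0,"rz":0,"claw":0}
    - {"x":0,"y":0,"z":0.15,"rx":0,"ry":0,"rz":0,"claw":0}
    - {"x":0,"y":0,"z":0.2,"rx":0,"ry":0,"rz":0,"claw":0}
    - {"x":0,"y":0,"z":0.24,"rx":0,"ry":0,"rz":0,"claw":0}
    - {"x":0,"y":0,"z":0.24,"rx":0,"ry":0,"rz":0,"claw":0}

```text
t: 6.4
tool_pos: [0.4949, 0.0317, 0.2314]
orientation: [1.729, 2.615, 0.006]
force: [0.7, 0.5, 0.7]
opening: 0.0929
gripper_force: 0.0
```

```bash
python3 - <<'E'
from h import *
v,u=np.mgrid[0:480,0:640]
for n in("scene","top"):
    a=np.load(n+"0.npz");Q=depthpts(n,np.c_[u.ravel(),v.ravel()],a["d"],cal(n))*1000
    for z in (100,180):
        m=(a["d"].ravel()>0)&(Q[:,2]>z)&(Q[:,2]<400)&(abs(Q[:,1]+20)<180)&(Q[:,0]>560)
        X=Q[m];print(n,z,len(X))
        for y in range(-200,160,40):
            k=X[(X[:,1]>=y)&(X[:,1]<y+40)]
            if len(k)>8: print(y,np.percentile(k[:,0],2).round(),np.percentile(k[:,2],98).round(),end="; ")
        print()
E
```

```text
scene 100 15436
-200 646.0 396.0; -160 643.0 395.0; -120 872.0 396.0; -80 749.0 394.0; -40 734.0 392.0; 0 715.0 392.0; 40 770.0 393.0; 80 835.0 396.0; 120 873.0 396.0; 
scene 180 11914
-200 873.0 396.0; -160 873.0 396.0; -120 873.0 396.0; -80 749.0 395.0; -40 731.0 394.0; 0 714.0 393.0; 40 808.0 396.0; 80 834.0 397.0; 120 873.0 397.0; 
top 100 15286
-200 641.0 396.0; -160 640.0 396.0; -120 870.0 396.0; -80 737.0 395.0; -40 730.0 393.0; 0 709.0 394.0; 40 771.0 396.0; 80 870.0 396.0; 120 870.0 396.0; 
top 180 12295
-200 870.0 397.0; -160 870.0 398.0; -120 870.0 397.0; -80 737.0 395.0; -40 728.0 395.0; 0 709.0 395.0; 40 812.0 397.0; 80 870.0 398.0; 120 870.0 396.0;
```

>>> arm_command:
  targets:
    - {"x":0,"y":-0.05,"z":0,"rx":0,"ry":0,"rz":-0.03,"claw":60}
    - {"x":0.01,"y":-0.11,"z":0,"rx":0,"ry":0,"rz":-0.06,"claw":60}
    - {"x":0.03,"y":-0.17,"z":0,"rx":0,"ry":0,"rz":-0.1,"claw":60}
    - {"x":0.05,"y":-0.24,"z":0,"rx":0,"ry":0,"rz":-0.127,"claw":60}
    - {"x":0.07,"y":-0.3,"z":0,"rx":0,"ry":0,"rz":-0.127,"claw":60}
    - {"x":0.11,"y":-0.35,"z":0,"rx":0,"ry":0,"rz":-0.127,"claw":60}
    - {"x":0.17,"y":-0.376,"z":0,"rx":0,"ry":0,"rz":-0.127,"claw":60}
    - {"x":0.24,"y":-0.376,"z":0,"rx":0,"ry":0,"rz":-0.127,"claw":60}
    - {"x":0.3,"y":-0.376,"z":0,"rx":0,"ry":0,"rz":-0.127,"claw":60}
    - {"x":0.324,"y":-0.376,"z":0,"rx":0,"ry":0,"rz":-0.127,"claw":60}

```text
t: 7.23
tool_pos: [0.6565, -0.1564, 0.2237]
orientation: [-2.051, -2.378, 0.0]
force: [0.8, -0.6, -0.4]
opening: 0.0711
gripper_force: 0.0
```

>>> arm_command:
  targets:
    - {"x":0,"y":0,"z":0,"rx":0,"ry":0,"rz":0,"claw":60}
    - {"x":0,"y":0,"z":0,"rx":0,"ry":0,"rz":0,"claw":60}

```text
t: 7.4
tool_pos: [0.654, -0.156, 0.2243]
orientation: [-2.049, -2.378, 0.002]
force: [-0.7, 0.6, 0.3]
opening: 0.0711
gripper_force: 0.0
```

```bash
cat >> h.py <<'E'
def wtop(g,lo,hi,r=45):
    "centre of things seen by the wrist camera near g (mm) between heights lo, hi"
    p,d=robot.read_camera("wrist");C=cal("wrist");v,u=np.mgrid[0:480,0:640]
    Q=depthpts("wrist",np.c_[u.ravel(),v.ravel()],d,C)*1000
    t=Q[(d.ravel()>.03)&(Q[:,2]>lo)&(Q[:,2]<hi)&(np.hypot(Q[:,0]-g[0],Q[:,1]-g[1])<r)]
    print(len(t),cv2.minAreaRect(t[:,:2].astype(np.float32)) if len(t)>20 else None);return p
E
python3 - <<'E'
from h import *
wtop((655,-156),96,112)
print(robot.read_state()["tool_pos"])
E
```

```text
2794 ((655.7758178710938, -156.14500427246094), (43.782257080078125, 44.17107009887695), 42.48180389404297)
[ 0.65362389 -0.1560588   0.22485386]
```

>>> arm_command:
  targets:
    - {"x":0.002,"y":0,"z":-0.05,"rx":0,"ry":0,"rz":0,"claw":60}
    - {"x":0.002,"y":0,"z":-0.11,"rx":0,"ry":0,"rz":0,"claw":60}
    - {"x":0.002,"y":0,"z":-0.17,"rx":0,"ry":0,"rz":0,"claw":60}
    - {"x":0.002,"y":0,"z":-0.23,"rx":0,"ry":0,"rz":0,"claw":60}
    - {"x":0.002,"y":0,"z":-0.28,"rx":0,"ry":0,"rz":0,"claw":60}
    - {"x":0.002,"y":0,"z":-0.31,"rx":0,"ry":0,"rz":0,"claw":60}
    - {"x":0.002,"y":0,"z":-0.326,"rx":0,"ry":0,"rz":0,"claw":60}
    - {"x":0.002,"y":0,"z":-0.326,"rx":0,"ry":0,"rz":0,"claw":90}
    - {"x":0.002,"y":0,"z":-0.326,"rx":0,"ry":0,"rz":0,"claw":120}
    - {"x":0.002,"y":0,"z":-0.326,"rx":0,"ry":0,"rz":0,"claw":150}
  squeeze: 25

```text
t: 8.28
tool_pos: [0.6568, -0.1567, 0.0657]
orientation: [2.049, 2.377, 0.002]
force: [-0.9, 0.2, 0.9]
opening: 0.0554
gripper_force: 0.0
```

>>> arm_command:
  targets:
    - {"x":0,"y":0,"z":0,"rx":0,"ry":0,"rz":0,"claw":210}
    - {"x":0,"y":0,"z":0,"rx":0,"ry":0,"rz":0,"claw":210}
    - {"x":0,"y":0,"z":0,"rx":0,"ry":0,"rz":0,"claw":210}
    - {"x":0,"y":0,"z":0,"rx":0,"ry":0,"rz":0,"claw":210}

```text
t: 8.62
tool_pos: [0.6567, -0.1566, 0.0653]
orientation: [2.049, 2.377, 0.002]
force: [-1.2, 0.2, 7.7]
opening: 0.0445
gripper_force: 25.0
```

>>> arm_command:
  targets:
    - {"x":0,"y":0,"z":0.03,"rx":0,"ry":0,"rz":0,"claw":210}
    - {"x":0,"y":0,"z":0.08,"rx":0,"ry":0,"rz":0,"claw":210}
    - {"x":0,"y":0,"z":0.14,"rx":0,"ry":0,"rz":0,"claw":210}
    - {"x":0,"y":0,"z":0.2,"rx":0,"ry":0,"rz":0,"claw":210}
    - {"x":0,"y":0,"z":0.26,"rx":0,"ry":0,"rz":0,"claw":210}
    - {"x":-0.03,"y":0,"z":0.32,"rx":0,"ry":0,"rz":0,"claw":210}
    - {"x":-0.08,"y":0,"z":0.35,"rx":0,"ry":0,"rz":0,"claw":210}
    - {"x":-0.14,"y":0.02,"z":0.36,"rx":0,"ry":0,"rz":0,"claw":210}
    - {"x":-0.18,"y":0.06,"z":0.36,"rx":0,"ry":0,"rz":0,"claw":210}
    - {"x":-0.2,"y":0.1,"z":0.36,"rx":0,"ry":0,"rz":0,"claw":210}

```text
t: 9.45
tool_pos: [0.5538, -0.1064, 0.2452]
orientation: [2.052, 2.377, 0.001]
force: [-1.0, 0.5, -1.2]
opening: 0.0445
gripper_force: 25.0
```

>>> arm_command:
  targets:
    - {"x":-0.03,"y":0.05,"z":0,"rx":0,"ry":0,"rz":0,"claw":210}
    - {"x":-0.06,"y":0.11,"z":0,"rx":0,"ry":0,"rz":0,"claw":210}
    - {"x":-0.09,"y":0.18,"z":0,"rx":0,"ry":0,"rz":0,"claw":210}
    - {"x":-0.12,"y":0.25,"z":0,"rx":0,"ry":0,"rz":0,"claw":210}
    - {"x":-0.14,"y":0.32,"z":0,"rx":0,"ry":0,"rz":0,"claw":210}
    - {"x":-0.15,"y":0.38,"z":0,"rx":0,"ry":0,"rz":0,"claw":210}
    - {"x":-0.153,"y":0.43,"z":0,"rx":0,"ry":0,"rz":0,"claw":210}
    - {"x":-0.153,"y":0.451,"z":0,"rx":0,"ry":0,"rz":0,"claw":210}
    - {"x":-0.153,"y":0.451,"z":0,"rx":0,"ry":0,"rz":0,"claw":210}
    - {"x":-0.153,"y":0.451,"z":0,"rx":0,"ry":0,"rz":0,"claw":210}

```text
t: 10.28
tool_pos: [0.4791, 0.1192, 0.2437]
orientation: [2.049, 2.38, 0.0]
force: [0.3, -0.9, -0.5]
opening: 0.0444
gripper_force: 25.0
```

>>> arm_command:
  targets:
    - {"x":0,"y":0,"z":-0.04,"rx":0,"ry":0,"rz":0,"claw":210}
    - {"x":0,"y":0,"z":-0.1,"rx":0,"ry":0,"rz":0,"claw":210}
    - {"x":0,"y":0,"z":-0.16,"rx":0,"ry":0,"rz":0,"claw":210}
    - {"x":0,"y":0,"z":-0.22,"rx":0,"ry":0,"rz":0,"claw":210}
    - {"x":0,"y":0,"z":-0.27,"rx":0,"ry":0,"rz":0,"claw":210}
    - {"x":0,"y":0,"z":-0.3,"rx":0,"ry":0,"rz":0,"claw":210}
    - {"x":0,"y":0,"z":-0.32,"rx":0,"ry":0,"rz":0,"claw":210}
    - {"x":0,"y":0,"z":-0.33,"rx":0,"ry":0,"rz":0,"claw":210}
    - {"x":0,"y":0,"z":-0.336,"rx":0,"ry":0,"rz":0,"claw":210}
    - {"x":0,"y":0,"z":-0.336,"rx":0,"ry":0,"rz":0,"claw":210}

```text
t: 11.12
tool_pos: [0.4795, 0.1188, 0.0756]
orientation: [2.052, 2.379, 0.001]
force: [0.2, 0.7, 0.1]
opening: 0.0446
gripper_force: 25.0
```

>>> arm_command:
  targets:
    - {"x":0,"y":0,"z":-0.002,"rx":0,"ry":0,"rz":0,"claw":210}
    - {"x":0,"y":0,"z":-0.004,"rx":0,"ry":0,"rz":0,"claw":210}
    - {"x":0,"y":0,"z":-0.004,"rx":0,"ry":0,"rz":0,"claw":210}

```text
t: 11.37
tool_pos: [0.4799, 0.1194, 0.0742]
orientation: [2.05, 2.379, 0.002]
force: [1.0, -0.4, 0.3]
opening: 0.0443
gripper_force: 25.0
```

>>> arm_command:
  targets:
    - {"x":0,"y":0,"z":-0.001,"rx":0,"ry":0,"rz":0,"claw":210}
    - {"x":0,"y":0,"z":-0.002,"rx":0,"ry":0,"rz":0,"claw":210}
    - {"x":0,"y":0,"z":-0.002,"rx":0,"ry":0,"rz":0,"claw":210}

```text
t: 11.62
tool_pos: [0.48, 0.1195, 0.0742]
orientation: [2.05, 2.379, 0.002]
force: [-3.3, -0.3, 12.3]
opening: 0.0443
gripper_force: 25.0
```

>>> arm_command:
  targets:
    - {"x":0,"y":0,"z":0.001,"rx":0,"ry":0,"rz":0,"claw":150}
    - {"x":0,"y":0,"z":0.001,"rx":0,"ry":0,"rz":0,"claw":50}
    - {"x":0,"y":0,"z":0.001,"rx":0,"ry":0,"rz":0,"claw":50}
    - {"x":0,"y":0,"z":0.001,"rx":0,"ry":0,"rz":0,"claw":50}
    - {"x":0,"y":0,"z":0.04,"rx":0,"ry":0,"rz":0,"claw":50}
    - {"x":0,"y":0,"z":0.1,"rx":0,"ry":0,"rz":0,"claw":50}
    - {"x":0,"y":0,"z":0.17,"rx":0,"ry":0,"rz":0,"claw":50}
    - {"x":0,"y":0,"z":0.24,"rx":0,"ry":0,"rz":0,"claw":50}
    - {"x":0,"y":0,"z":0.3,"rx":0,"ry":0,"rz":0,"claw":50}
    - {"x":0,"y":0,"z":0.32,"rx":0,"ry":0,"rz":0,"claw":60}

```text
t: 12.45
tool_pos: [0.481, 0.1197, 0.2376]
orientation: [2.048, 2.376, 0.009]
force: [1.3, -0.1, 0.4]
opening: 0.0726
gripper_force: 0.0
```

>>> arm_command:
  targets:
    - {"x":-0.01,"y":-0.05,"z":0,"rx":0,"ry":0,"rz":0,"claw":60}
    - {"x":-0.02,"y":-0.11,"z":0,"rx":0,"ry":0,"rz":0,"claw":60}
    - {"x":-0.03,"y":-0.18,"z":0,"rx":0,"ry":0,"rz":0,"claw":60}
    - {"x":-0.04,"y":-0.25,"z":0,"rx":0,"ry":0,"rz":0,"claw":60}
    - {"x":-0.05,"y":-0.32,"z":0,"rx":0,"ry":0,"rz":0,"claw":60}
    - {"x":-0.06,"y":-0.39,"z":0,"rx":0,"ry":0,"rz":0,"claw":60}
    - {"x":-0.07,"y":-0.46,"z":0,"rx":0,"ry":0,"rz":0,"claw":60}
    - {"x":-0.08,"y":-0.52,"z":0,"rx":0,"ry":0,"rz":0,"claw":60}
    - {"x":-0.087,"y":-0.551,"z":0,"rx":0,"ry":0,"rz":0,"claw":60}
    - {"x":-0.087,"y":-0.551,"z":0,"rx":0,"ry":0,"rz":0,"claw":60}

```text
t: 13.28
tool_pos: [0.4343, -0.1589, 0.2312]
orientation: [-2.055, -2.375, 0.002]
force: [-0.4, 0.0, -0.0]
opening: 0.0711
gripper_force: 0.0
```

>>> arm_command:
  targets:
    - {"x":0,"y":0,"z":0,"rx":0,"ry":0,"rz":0,"claw":60}
    - {"x":0,"y":0,"z":0,"rx":0,"ry":0,"rz":0,"claw":60}

```text
t: 13.45
tool_pos: [0.4354, -0.1554, 0.2316]
orientation: [-2.05, -2.379, -0.0]
force: [-0.6, 0.3, 0.3]
opening: 0.0711
gripper_force: 0.0
```

```bash
python3 - <<'E'
from h import *
p=wtop((436,-156),76,96,30)
print(robot.read_state()["tool_pos"])
t,_=robot.read_camera("scene")
cv2.imwrite("pics/c2.png",np.hstack([cv2.resize(p,(400,300)),cv2.resize(t,(400,300))])[...,::-1])
E
```

```text
1310 ((437.8741149902344, -156.58949279785156), (33.18623352050781, 33.265899658203125), 9.462596893310547)
[ 0.43555429 -0.15516059  0.23176047]
```

View pics/c2.png

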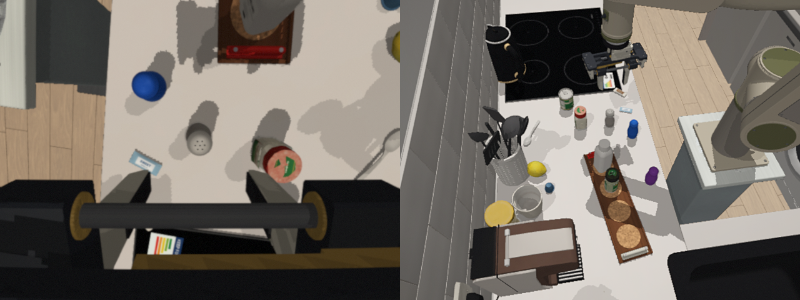

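The bottle stands on disc_4 and the jar on disc_3. The grey shaker is at (198,135) in the left half, next to the red jar at (283,163). Next I grasp the shaker.

>>> arm_command:
  targets:
    - {"x":0.003,"y":-0.002,"z":-0.05,"rx":0,"ry":0,"rz":0,"claw":60}
    - {"x":0.003,"y":-0.002,"z":-0.11,"rx":0,"ry":0,"rz":0,"claw":60}
    - {"x":0.003,"y":-0.002,"z":-0.17,"rx":0,"ry":0,"rz":0,"claw":60}
    - {"x":0.003,"y":-0.002,"z":-0.23,"rx":0,"ry":0,"rz":0,"claw":60}
    - {"x":0.003,"y":-0.002,"z":-0.29,"rx":0,"ry":0,"rz":0,"claw":60}
    - {"x":0.003,"y":-0.002,"z":-0.34,"rx":0,"ry":0,"rz":0,"claw":60}
    - {"x":0.003,"y":-0.002,"z":-0.37,"rx":0,"ry":0,"rz":0,"claw":60}
    - {"x":0.003,"y":-0.002,"z":-0.37,"rx":0,"ry":0,"rz":0,"claw":90}
    - {"x":0.003,"y":-0.002,"z":-0.37,"rx":0,"ry":0,"rz":0,"claw":120}
    - {"x":0.003,"y":-0.002,"z":-0.37,"rx":0,"ry":0,"rz":0,"claw":150}
  squeeze: 25

```text
t: 14.38
tool_pos: [0.438, -0.157, 0.0484]
orientation: [2.049, 2.38, 0.001]
force: [-0.5, -0.5, -0.7]
opening: 0.0558
gripper_force: 0.0
```

>>> arm_command:
  targets:
    - {"x":0,"y":0,"z":0,"rx":0,"ry":0,"rz":0,"claw":210}
    - {"x":0,"y":0,"z":0,"rx":0,"ry":0,"rz":0,"claw":210}
    - {"x":0,"y":0,"z":0,"rx":0,"ry":0,"rz":0,"claw":210}
    - {"x":0,"y":0,"z":0,"rx":0,"ry":0,"rz":0,"claw":210}

```text
t: 14.72
tool_pos: [0.438, -0.1578, 0.0487]
orientation: [2.05, 2.378, 0.001]
force: [-2.6, 0.2, 7.2]
opening: 0.0393
gripper_force: 25.2
```

>>> arm_command:
  targets:
    - {"x":0,"y":0,"z":0.03,"rx":0,"ry":0,"rz":0,"claw":210}
    - {"x":0,"y":0,"z":0.08,"rx":0,"ry":0,"rz":0,"claw":210}
    - {"x":0,"y":0,"z":0.14,"rx":0,"ry":0,"rz":0,"claw":210}
    - {"x":0,"y":0,"z":0.2,"rx":0,"ry":0,"rz":0,"claw":210}
    - {"x":0,"y":0,"z":0.26,"rx":0,"ry":0,"rz":0,"claw":210}
    - {"x":0,"y":0,"z":0.32,"rx":0,"ry":0,"rz":0,"claw":210}
    - {"x":0,"y":0.02,"z":0.36,"rx":0,"ry":0,"rz":0,"claw":210}
    - {"x":0.01,"y":0.07,"z":0.36,"rx":0,"ry":0,"rz":0,"claw":210}
    - {"x":0.02,"y":0.13,"z":0.36,"rx":0,"ry":0,"rz":0,"claw":210}
    - {"x":0.02,"y":0.2,"z":0.36,"rx":0,"ry":0,"rz":0,"claw":210}

```text
t: 15.55
tool_pos: [0.4477, -0.0571, 0.2282]
orientation: [2.053, 2.376, 0.002]
force: [0.3, 1.1, -1.1]
opening: 0.0392
gripper_force: 24.7
```

>>> arm_command:
  targets:
    - {"x":0,"y":0.07,"z":0,"rx":0,"ry":0,"rz":0,"claw":210}
    - {"x":0.01,"y":0.14,"z":0,"rx":0,"ry":0,"rz":0,"claw":210}
    - {"x":0.01,"y":0.21,"z":0,"rx":0,"ry":0,"rz":0,"claw":210}
    - {"x":0.02,"y":0.28,"z":0,"rx":0,"ry":0,"rz":0,"claw":210}
    - {"x":0.02,"y":0.35,"z":0,"rx":0,"ry":0,"rz":0,"claw":210}
    - {"x":0.03,"y":0.42,"z":0,"rx":0,"ry":0,"rz":0,"claw":210}
    - {"x":0.037,"y":0.48,"z":0,"rx":0,"ry":0,"rz":0,"claw":210}
    - {"x":0.037,"y":0.526,"z":0,"rx":0,"ry":0,"rz":0,"claw":210}
    - {"x":0.037,"y":0.526,"z":0,"rx":0,"ry":0,"rz":0,"claw":210}
    - {"x":0.037,"y":0.526,"z":0,"rx":0,"ry":0,"rz":0,"claw":210}

```text
t: 16.38
tool_pos: [0.4651, 0.2067, 0.2271]
orientation: [-2.048, -2.382, 0.001]
force: [-0.6, -1.1, -0.9]
opening: 0.039
gripper_force: 24.7
```

>>> arm_command:
  targets:
    - {"x":0,"y":0,"z":-0.04,"rx":0,"ry":0,"rz":0,"claw":210}
    - {"x":0,"y":0,"z":-0.1,"rx":0,"ry":0,"rz":0,"claw":210}
    - {"x":0,"y":0,"z":-0.16,"rx":0,"ry":0,"rz":0,"claw":210}
    - {"x":0,"y":0,"z":-0.22,"rx":0,"ry":0,"rz":0,"claw":210}
    - {"x":0,"y":0,"z":-0.27,"rx":0,"ry":0,"rz":0,"claw":210}
    - {"x":0,"y":0,"z":-0.3,"rx":0,"ry":0,"rz":0,"claw":210}
    - {"x":0,"y":0,"z":-0.32,"rx":0,"ry":0,"rz":0,"claw":210}
    - {"x":0,"y":0,"z":-0.33,"rx":0,"ry":0,"rz":0,"claw":210}
    - {"x":0,"y":0,"z":-0.336,"rx":0,"ry":0,"rz":0,"claw":210}
    - {"x":0,"y":0,"z":-0.336,"rx":0,"ry":0,"rz":0,"claw":210}

```text
t: 17.22
tool_pos: [0.4659, 0.2055, 0.0596]
orientation: [2.052, 2.379, 0.001]
force: [0.1, 0.5, -1.4]
opening: 0.0392
gripper_force: 24.7
```

>>> arm_command:
  targets:
    - {"x":0,"y":0,"z":-0.002,"rx":0,"ry":0,"rz":0,"claw":210}
    - {"x":0,"y":0,"z":-0.004,"rx":0,"ry":0,"rz":0,"claw":210}
    - {"x":0,"y":0,"z":-0.004,"rx":0,"ry":0,"rz":0,"claw":210}

```text
t: 17.47
tool_pos: [0.4661, 0.206, 0.0579]
orientation: [2.05, 2.379, 0.002]
force: [0.7, 0.1, -1.1]
opening: 0.0394
gripper_force: 24.7
```

>>> arm_command:
  targets:
    - {"x":0,"y":0,"z":-0.001,"rx":0,"ry":0,"rz":0,"claw":210}
    - {"x":0,"y":0,"z":-0.002,"rx":0,"ry":0,"rz":0,"claw":210}
    - {"x":0,"y":0,"z":-0.002,"rx":0,"ry":0,"rz":0,"claw":210}

```text
t: 17.72
tool_pos: [0.4661, 0.2062, 0.0576]
orientation: [2.05, 2.379, 0.002]
force: [-3.7, -1.1, 7.7]
opening: 0.0388
gripper_force: 25.4
```

>>> arm_command:
  targets:
    - {"x":0,"y":0,"z":0.001,"rx":0,"ry":0,"rz":0,"claw":150}
    - {"x":0,"y":0,"z":0.001,"rx":0,"ry":0,"rz":0,"claw":50}
    - {"x":0,"y":0,"z":0.001,"rx":0,"ry":0,"rz":0,"claw":50}
    - {"x":0,"y":0,"z":0.001,"rx":0,"ry":0,"rz":0,"claw":50}
    - {"x":0,"y":0,"z":0.04,"rx":0,"ry":0,"rz":0,"claw":50}
    - {"x":0,"y":0,"z":0.1,"rx":0,"ry":0,"rz":0,"claw":50}
    - {"x":0,"y":0,"z":0.17,"rx":0,"ry":0,"rz":0,"claw":50}
    - {"x":0,"y":0,"z":0.24,"rx":0,"ry":0,"rz":0,"claw":50}
    - {"x":0,"y":0,"z":0.31,"rx":0,"ry":0,"rz":0,"claw":50}
    - {"x":0,"y":0,"z":0.36,"rx":0,"ry":0,"rz":0,"claw":30}

```text
t: 18.55
tool_pos: [0.4661, 0.206, 0.2397]
orientation: [2.05, 2.378, 0.004]
force: [0.2, 0.5, 0.3]
opening: 0.078
gripper_force: 0.0
```

>>> arm_command:
  targets:
    - {"x":0,"y":-0.05,"z":0,"rx":0,"ry":0,"rz":0,"claw":30}
    - {"x":0,"y":-0.11,"z":0,"rx":0,"ry":0,"rz":0,"claw":30}
    - {"x":0,"y":-0.18,"z":0,"rx":0,"ry":0,"rz":0,"claw":30}
    - {"x":0,"y":-0.25,"z":0,"rx":0,"ry":0,"rz":0,"claw":30}
    - {"x":0,"y":-0.32,"z":0,"rx":0,"ry":0,"rz":0,"claw":30}
    - {"x":0.02,"y":-0.39,"z":0,"rx":0,"ry":0,"rz":0,"claw":30}
    - {"x":0.04,"y":-0.46,"z":0,"rx":0,"ry":0,"rz":0,"claw":30}
    - {"x":0.07,"y":-0.53,"z":0,"rx":0,"ry":0,"rz":0,"claw":30}
    - {"x":0.1,"y":-0.6,"z":0,"rx":0,"ry":0,"rz":0,"claw":30}
    - {"x":0.12,"y":-0.66,"z":0,"rx":0,"ry":0,"rz":0,"claw":30}

```text
t: 19.38
tool_pos: [0.526, -0.1267, 0.236]
orientation: [2.052, 2.378, -0.0]
force: [0.5, -0.3, 1.3]
opening: 0.0822
gripper_force: 0.0
```

>>> arm_command:
  targets:
    - {"x":0.03,"y":-0.06,"z":0,"rx":0,"ry":0,"rz":0,"claw":30}
    - {"x":0.06,"y":-0.12,"z":0,"rx":0,"ry":0,"rz":0,"claw":30}
    - {"x":0.09,"y":-0.18,"z":0,"rx":0,"ry":0,"rz":0,"claw":30}
    - {"x":0.11,"y":-0.24,"z":0,"rx":0,"ry":0,"rz":0,"claw":30}
    - {"x":0.13,"y":-0.29,"z":0,"rx":0,"ry":0,"rz":0,"claw":30}
    - {"x":0.134,"y":-0.314,"z":0,"rx":0,"ry":0,"rz":0,"claw":30}
    - {"x":0.134,"y":-0.314,"z":0,"rx":0,"ry":0,"rz":0,"claw":30}
    - {"x":0.134,"y":-0.314,"z":0,"rx":0,"ry":0,"rz":0,"claw":30}

```text
t: 20.05
tool_pos: [0.5921, -0.281, 0.2355]
orientation: [-2.051, -2.378, -0.0]
force: [0.0, 0.4, -0.7]
opening: 0.0821
gripper_force: 0.0
```

```bash
python3 - <<'E'
from h import *
p=wtop((593,-281),62,80,45)
print(robot.read_state()["tool_pos"])
E
```

```text
3417 ((593.38037109375, -280.2283630371094), (56.094181060791016, 56.07148361206055), 49.732261657714844)
[ 0.59213519 -0.28018777  0.23582213]
```

Aligned. Descend to z of about 42 (-194 mm).

>>> arm_command:
  targets:
    - {"x":0.002,"y":0,"z":-0.05,"rx":0,"ry":0,"rz":0,"claw":30}
    - {"x":0.002,"y":0,"z":-0.11,"rx":0,"ry":0,"rz":0,"claw":30}
    - {"x":0.002,"y":0,"z":-0.17,"rx":0,"ry":0,"rz":0,"claw":30}
    - {"x":0.002,"y":0,"z":-0.23,"rx":0,"ry":0,"rz":0,"claw":30}
    - {"x":0.002,"y":0,"z":-0.29,"rx":0,"ry":0,"rz":0,"claw":30}
    - {"x":0.002,"y":0,"z":-0.34,"rx":0,"ry":0,"rz":0,"claw":30}
    - {"x":0.002,"y":0,"z":-0.37,"rx":0,"ry":0,"rz":0,"claw":30}
    - {"x":0.002,"y":0,"z":-0.388,"rx":0,"ry":0,"rz":0,"claw":60}
    - {"x":0.002,"y":0,"z":-0.388,"rx":0,"ry":0,"rz":0,"claw":80}
    - {"x":0.002,"y":0,"z":-0.388,"rx":0,"ry":0,"rz":0,"claw":110}
  squeeze: 30

```text
t: 20.93
tool_pos: [0.594, -0.2809, 0.0433]
orientation: [2.05, 2.379, 0.0]
force: [-0.0, -0.1, 0.8]
opening: 0.0668
gripper_force: 0.0
```

>>> arm_command:
  targets:
    - {"x":0,"y":0,"z":0,"rx":0,"ry":0,"rz":0,"claw":200}
    - {"x":0,"y":0,"z":0,"rx":0,"ry":0,"rz":0,"claw":200}
    - {"x":0,"y":0,"z":0,"rx":0,"ry":0,"rz":0,"claw":200}
    - {"x":0,"y":0,"z":0,"rx":0,"ry":0,"rz":0,"claw":200}

```text
t: 21.27
tool_pos: [0.5948, -0.2819, 0.0445]
orientation: [2.049, 2.377, 0.001]
force: [-1.9, 1.9, 7.1]
opening: 0.0571
gripper_force: 30.0
```

>>> arm_command:
  targets:
    - {"x":0,"y":0,"z":0.03,"rx":0,"ry":0,"rz":0,"claw":200}
    - {"x":0,"y":0,"z":0.08,"rx":0,"ry":0,"rz":0,"claw":200}
    - {"x":0,"y":0,"z":0.14,"rx":0,"ry":0,"rz":0,"claw":200}
    - {"x":0,"y":0,"z":0.2,"rx":0,"ry":0,"rz":0,"claw":200}
    - {"x":0,"y":0,"z":0.26,"rx":0,"ry":0,"rz":0,"claw":200}
    - {"x":0,"y":0,"z":0.32,"rx":0,"ry":0,"rz":0,"claw":200}
    - {"x":-0.02,"y":0.02,"z":0.36,"rx":0,"ry":0,"rz":0,"claw":200}
    - {"x":-0.05,"y":0.06,"z":0.38,"rx":0,"ry":0,"rz":0,"claw":200}
    - {"x":-0.08,"y":0.12,"z":0.38,"rx":0,"ry":0,"rz":0,"claw":200}
    - {"x":-0.1,"y":0.18,"z":0.38,"rx":0,"ry":0,"rz":0,"claw":200}

```text
t: 22.1
tool_pos: [0.5428, -0.1913, 0.2347]
orientation: [2.051, 2.376, 0.001]
force: [0.1, 0.4, -1.5]
opening: 0.0572
gripper_force: 30.0
```

>>> arm_command:
  targets:
    - {"x":-0.02,"y":0.07,"z":0,"rx":0,"ry":0,"rz":0,"claw":200}
    - {"x":-0.04,"y":0.14,"z":0,"rx":0,"ry":0,"rz":0,"claw":200}
    - {"x":-0.06,"y":0.21,"z":0,"rx":0,"ry":0,"rz":0,"claw":200}
    - {"x":-0.08,"y":0.28,"z":0,"rx":0,"ry":0,"rz":0,"claw":200}
    - {"x":-0.1,"y":0.35,"z":0,"rx":0,"ry":0,"rz":0,"claw":200}
    - {"x":-0.12,"y":0.42,"z":0,"rx":0,"ry":0,"rz":0,"claw":200}
    - {"x":-0.14,"y":0.49,"z":0,"rx":0,"ry":0,"rz":0,"claw":200}
    - {"x":-0.15,"y":0.56,"z":0,"rx":0,"ry":0,"rz":0,"claw":200}
    - {"x":-0.16,"y":0.63,"z":0,"rx":0,"ry":0,"rz":0,"claw":200}
    - {"x":-0.17,"y":0.7,"z":0,"rx":0,"ry":0,"rz":0,"claw":200}

```text
t: 22.93
tool_pos: [0.4578, 0.1604, 0.2336]
orientation: [2.051, 2.379, 0.002]
force: [0.9, 0.5, -1.7]
opening: 0.0572
gripper_force: 30.0
```

>>> arm_command:
  targets:
    - {"x":-0.005,"y":0.07,"z":0,"rx":0,"ry":0,"rz":0,"claw":200}
    - {"x":-0.011,"y":0.14,"z":0,"rx":0,"ry":0,"rz":0,"claw":200}
    - {"x":-0.011,"y":0.2,"z":0,"rx":0,"ry":0,"rz":0,"claw":200}
    - {"x":-0.011,"y":0.25,"z":0,"rx":0,"ry":0,"rz":0,"claw":200}
    - {"x":-0.011,"y":0.268,"z":0,"rx":0,"ry":0,"rz":0,"claw":200}
    - {"x":-0.011,"y":0.268,"z":0,"rx":0,"ry":0,"rz":0,"claw":200}
    - {"x":-0.011,"y":0.268,"z":0,"rx":0,"ry":0,"rz":0,"claw":200}

```text
t: 23.52
tool_pos: [0.4529, 0.2924, 0.2326]
orientation: [2.05, 2.38, -0.0]
force: [-0.4, -1.3, -0.9]
opening: 0.0572
gripper_force: 30.0
```

Down 178 mm to about 2 mm above the disc, then the final contact steps.

>>> arm_command:
  targets:
    - {"x":0,"y":0,"z":-0.04,"rx":0,"ry":0,"rz":0,"claw":200}
    - {"x":0,"y":0,"z":-0.1,"rx":0,"ry":0,"rz":0,"claw":200}
    - {"x":0,"y":0,"z":-0.16,"rx":0,"ry":0,"rz":0,"claw":200}
    - {"x":0,"y":0,"z":-0.22,"rx":0,"ry":0,"rz":0,"claw":200}
    - {"x":0,"y":0,"z":-0.28,"rx":0,"ry":0,"rz":0,"claw":200}
    - {"x":0,"y":0,"z":-0.32,"rx":0,"ry":0,"rz":0,"claw":200}
    - {"x":0,"y":0,"z":-0.34,"rx":0,"ry":0,"rz":0,"claw":200}
    - {"x":0,"y":0,"z":-0.35,"rx":0,"ry":0,"rz":0,"claw":200}
    - {"x":0,"y":0,"z":-0.356,"rx":0,"ry":0,"rz":0,"claw":200}
    - {"x":0,"y":0,"z":-0.356,"rx":0,"ry":0,"rz":0,"claw":200}

```text
t: 24.35
tool_pos: [0.4538, 0.2926, 0.0551]
orientation: [2.052, 2.378, 0.002]
force: [-0.6, -0.2, -1.9]
opening: 0.0567
gripper_force: 30.0
```

>>> arm_command:
  targets:
    - {"x":0,"y":0,"z":-0.002,"rx":0,"ry":0,"rz":0,"claw":200}
    - {"x":0,"y":0,"z":-0.004,"rx":0,"ry":0,"rz":0,"claw":200}
    - {"x":0,"y":0,"z":-0.004,"rx":0,"ry":0,"rz":0,"claw":200}

```text
t: 24.6
tool_pos: [0.454, 0.2934, 0.0535]
orientation: [2.05, 2.379, 0.004]
force: [0.6, 0.4, 1.0]
opening: 0.057
gripper_force: 30.0
```

>>> arm_command:
  targets:
    - {"x":0,"y":0,"z":-0.001,"rx":0,"ry":0,"rz":0,"claw":200}
    - {"x":0,"y":0,"z":-0.002,"rx":0,"ry":0,"rz":0,"claw":200}
    - {"x":0,"y":0,"z":-0.001,"rx":0,"ry":0,"rz":0,"claw":150}
    - {"x":0,"y":0,"z":-0.001,"rx":0,"ry":0,"rz":0,"claw":30}
    - {"x":0,"y":0,"z":-0.001,"rx":0,"ry":0,"rz":0,"claw":20}
    - {"x":0,"y":0,"z":-0.001,"rx":0,"ry":0,"rz":0,"claw":20}
    - {"x":0,"y":0,"z":0.03,"rx":0,"ry":0,"rz":0,"claw":20}
    - {"x":0,"y":0,"z":0.09,"rx":0,"ry":0,"rz":0,"claw":20}
    - {"x":0,"y":0,"z":0.15,"rx":0,"ry":0,"rz":0,"claw":20}
    - {"x":0,"y":0,"z":0.22,"rx":0,"ry":0,"rz":0,"claw":20}

```text
t: 25.43
tool_pos: [0.4517, 0.2922, 0.1617]
orientation: [-2.05, -2.379, 0.005]
force: [0.5, 0.3, 0.6]
opening: 0.0856
gripper_force: 0.0
```

>>> arm_command:
  targets:
    - {"x":0,"y":0,"z":0.06,"rx":0,"ry":0,"rz":0,"claw":20}
    - {"x":0,"y":0,"z":0.12,"rx":0,"ry":0,"rz":0,"claw":20}
    - {"x":0,"y":0,"z":0.18,"rx":0,"ry":0,"rz":0,"claw":20}
    - {"x":0,"y":-0.03,"z":0.2,"rx":0,"ry":0,"rz":0,"claw":20}
    - {"x":0,"y":-0.1,"z":0.2,"rx":0,"ry":0,"rz":0,"claw":20}
    - {"x":0,"y":-0.17,"z":0.2,"rx":0,"ry":0,"rz":0,"claw":20}
    - {"x":0,"y":-0.24,"z":0.2,"rx":0,"ry":0,"rz":0,"claw":20}
    - {"x":0,"y":-0.31,"z":0.2,"rx":0,"ry":0,"rz":0,"claw":20}
    - {"x":0,"y":-0.38,"z":0.2,"rx":0,"ry":0,"rz":0,"claw":20}
    - {"x":0,"y":-0.45,"z":0.2,"rx":0,"ry":0,"rz":0,"claw":20}

```text
t: 26.27
tool_pos: [0.4525, 0.0663, 0.262]
orientation: [2.051, 2.38, 0.0]
force: [0.5, -0.5, -0.3]
opening: 0.0857
gripper_force: 0.0
```

>>> arm_command:
  targets:
    - {"x":-0.05,"y":-0.06,"z":0,"rx":0,"ry":0,"rz":0,"claw":20}
    - {"x":-0.1,"y":-0.12,"z":0,"rx":0,"ry":0,"rz":0,"claw":20}
    - {"x":-0.1,"y":-0.2,"z":0,"rx":0,"ry":0,"rz":0,"claw":20}
    - {"x":-0.1,"y":-0.28,"z":0,"rx":0,"ry":0,"rz":0,"claw":20}
    - {"x":-0.1,"y":-0.36,"z":0,"rx":0,"ry":0,"rz":0,"claw":20}
    - {"x":-0.1,"y":-0.44,"z":0,"rx":0,"ry":0,"rz":0,"claw":20}
    - {"x":-0.1,"y":-0.52,"z":0,"rx":0,"ry":0,"rz":0,"claw":20}
    - {"x":-0.1,"y":-0.6,"z":0,"rx":0,"ry":0,"rz":0,"claw":20}
    - {"x":-0.1,"y":-0.65,"z":0,"rx":0,"ry":0,"rz":0,"claw":20}
    - {"x":-0.1,"y":-0.65,"z":0,"rx":0,"ry":0,"rz":0,"claw":20}

```text
t: 27.1
tool_pos: [0.402, -0.2614, 0.2616]
orientation: [-2.056, -2.375, 0.002]
force: [0.4, 0.5, -0.1]
opening: 0.0858
gripper_force: 0.0
```

```bash
python3 - <<'E'
from h import *
v,u=np.mgrid[0:480,0:640];I=[]
D={"tin1":(453,293,81),"salt2":(466,206,99),"spice3":(479,119,114),"bottle4":(492,32,159),"red":(547,-166,97)}
for n in("top","scene"):
    p,d=robot.read_camera(n);I.append(p);C=cal(n);Q=depthpts(n,np.c_[u.ravel(),v.ravel()],d,C)*1000
    for k,(x,y,z) in D.items():
        m=(np.hypot(Q[:,0]-x,Q[:,1]-y)<45)&(Q[:,2]>z-8)&(Q[:,2]<z+10);t=Q[m]
        if len(t)>15: r=cv2.minAreaRect(t[:,:2].astype(np.float32));print(n,k,np.round(np.subtract(r[0],(x,y)),1),np.round(r[1]),np.percentile(t[:,2],[10,50,95]).round())
cv2.imwrite("pics/f.png",np.hstack([cv2.resize(I[0][140:340,180:480],(400,300)),cv2.resize(I[1][100:420,200:430],(400,300))])[...,::-1])
E
```

```text
top tin1 [-1.4  0.3] [56. 56.] [76. 80. 84.]
top salt2 [-1.   0.3] [30. 30.] [ 93.  97. 102.]
top spice3 [-1.8  0.2] [43. 43.] [112. 116. 119.]
top bottle4 [-2.6 -0.9] [37. 35.] [156. 159. 162.]
top red [-2.  -1.3] [44. 45.] [ 96.  99. 103.]
scene tin1 [1.5 1.3] [56. 55.] [76. 79. 82.]
scene salt2 [2.4 3.2] [28. 29.] [93. 96. 99.]
scene spice3 [1.8 1.5] [45. 42.] [111. 114. 117.]
scene bottle4 [0.7 0.6] [36. 36.] [155. 158. 160.]
scene red [1.  0.6] [45. 45.] [ 93.  97. 101.]
```

View pics/f.png

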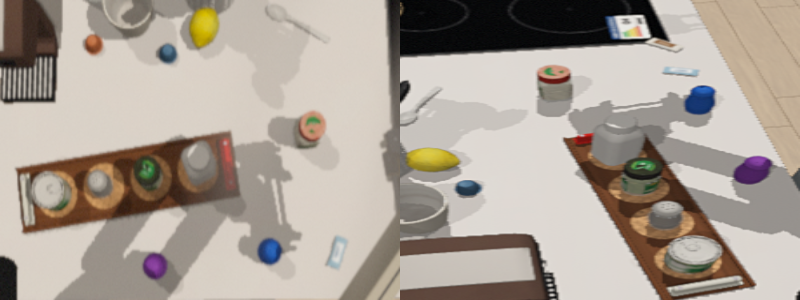

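All four are upright and centred on their discs to within about 3 mm, in order from the red bar (left half, 227,160): bottle, black-capped jar, salt shaker, tin. The red-capped jar at (311,128) has not moved.

```bash
python3 -c "
from plant import robot
print(robot.close_job())"
```

```text
the job is handed in; nothing more can be done
None
```

The job is handed in: the bottle, black-capped jar, salt shaker and tin stand upright on their discs in that order from the red end, each measured about 4 mm or less off centre, and the red-capped jar was left in place; no verdict came back.

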